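Lock a bracket in the weld fixture

ROBOT

A 7-joint arm with a two-finger parallel gripper is mounted at the origin on the work surface. World frame = base frame: x ahead of the robot, y to its left, z up, the work surface at z = 0. Lengths are in m, angles in degrees, forces in N, time in s.
With the tool pointing down it reaches from about 0.375 to 0.925 m from the base axis. Payload 3.1 kg.
Tool frame: the origin (TCP) lies at the very end of the fingers, on their centre line; the grasp point (between the pads) lies 19 mm behind it; z points along the fingers, y is the line along which they close (so a half turn about z gives the same grasp; the last joint's range is limited). The gripper opens to 85 mm and grips with 20 to 120 N. Pads are 22 mm wide; open, the fingers measure 114 mm over their backs; the gripper's body (76 mm by 85 mm) begins 54 mm behind the grasp point. The pads swing forward as they close: fully open they stand 13 mm farther back than shut.
Start: joints at [-82.896, 21.939, 2.515, 91.553, -1.026, 66.532, -2.859], TCP at [0.143, 0.634, 0.192] pointing down, gripper open.
Joint ranges: [-149.38, 149.38], [-23.57, 123.04], [-84.95, 90], [0, 143.3], [-89.99, 269.99], [3.08, 112.72], [-163.45, 163.45]. Speed limits (degrees/s): [159.86, 159.86, 180, 180, 180, 180, 180].

INTERFACE

Orientations are given as a 3x3 rotation matrix whose columns are the frame's x, y, z axes.
In Python, from station import bot, eyes, order gives the robot as it stands.
- The arm moves only by the tool carry_out, never from a script. Its argument "plan" is a list of rows, each a list of 7 numbers: the shift along the world's x, y, z in mm, then the turn, a rotation vector about the world's x, y, z in degrees, then the opening, from 0 (shut) to 1 (fully open). In form: [[x, y, z, ax, ay, az, grip], ...]. A call has 1 to 20 rows; each row is the pose to reach, as a shift and turn from the pose commanded when the call began; what a row does not reach only later rows make up. A row lasts 1/10 s, in which the tool goes at most 50 mm and 8.59 degrees, less where a joint would pass 70% of its speed; a pose out of reach is approached as far as the arm can. A call with a gripper value outside its range is refused whole. The fingers move at their own pace and stop on an object; "squeeze" is the grip in N (left out, the last holds). Time passes only in rows, so rows that repeat a pose let the fingers close. It gives the time, the measured TCP pose, the force, the opening and the grip force at its end, in the units of the state.
- bot.observe(): the state, without advancing time (a new reading comes with each control period).
- eyes.read_camera(name): name is "side" or "top" or "wrist"; returns a dict with "color" (400x640x3 uint8, blue, green, red), "K" (3x3 intrinsics, pixels), "R" (3x3) and "t" (3): a world point X has camera coordinates R X + t. Camera axes: x right, y down, z forward; pixel columns grow to the right and rows downward; lengths in m; the calibration is good to about 2 mm. A picture is of the moment at which its call begins. There is no depth.
- order.close_job(): hands the job in; it is judged then, once.
The state is a dict: "time": time; "qpos": joint angles; "joint_vel": joint speeds; "joint_torque": joint torques, N m; "eef_pos": TCP position; "orientation": TCP orientation; "force": force on the tool from outside, world axes, zero at the start; "wrist_torque": the same for the moment, N m; "gripper_width": finger opening in m; "grip_force": force on a finger pad.
Only numpy, scipy, OpenCV 4.12 (cv2) and the standard library are available. Lean on these libraries where they do the work, as an engineer would, in place of code of your own. Each camera call takes 0.05 s, during which the arm holds its last target. There are 200 camera calls.

TASK

Take the notched aluminium bracket from the table, set it on the bed of the weld fixture short of the sprung side plunger, notch on the plunger's side, and slide it along the fence past the plunger until it is hard against the end stop. Keep it pressed steadily against the stop until the slow plunger has come fully out into the notch, then let go, leaving the bracket locked in place flat on the bed. Do not disturb the plain bracket or the can.

Things in the scene. Friction and masses are not known exactly. Their poses are not given: they have to be found in the camera images.
- bracket: Loose aluminium T bracket, 0.3 to 0.5 kg, the one with a notch: base plate 130 (x) x 64 (y) x 12 mm thick, upright web on top. Origin: centre of the plate's underside, z up; its nose is the +x end. Starts flat on the table left or right of the fixture, nose away from the robot (within 0.6 rad of world x).
- web_top (a point): Middle of the top edge of the bracket's web, 62 mm above its underside. The web is 90 long (bracket x) x 12 thick (y) x 50 mm high above the plate: grip it across its thickness.
- bracket_nose (a point): Centre of the lower edge of the bracket's nose (bracket x = +65 mm, y = 0, z = 0).
- notch (a point): Middle of the mouth of the bracket's only notch, in its -y edge (bracket x = +15, y = -32, z = 6 mm). The notch is 30 mm long (x = 0 to +30) and 11 mm deep, through the full plate thickness.
- fixture: Weld fixture fixed to the table, yaw within 0.3 rad. Origin: centre of its underside; +x is the push direction, away from the robot. Bed 290 (x) x 200 (y) mm, top at z = 15 mm, greased (friction about 0.25). With the bracket home (edge on fence, nose on stop, axes parallel) the bracket's origin is at fixture x = +30, y = 0, z = 15; set down at x = -60 or less it clears the plunger.
- fence (a point): Middle of the fence's top inner edge: fixture x = -12, y = +32, z = 31 mm. The fence is a steel bar along x on the +y side of the bed, x = -120 to +95, 18 mm wide, 16 mm high above the bed; the bracket's +y edge runs along its face at y = +32.
- stop (a point): Point on the end stop's face at bed level: fixture x = +95, y = 0, z = 15 mm; axes as the fixture's. The stop is a dark steel block 30 mm high above the bed, y = -60 to +50 mm, 35 mm thick. The bracket's nose point comes here when home.
- housing (a point): Centre of the top of the plunger housing, fixture x = +41, y = -77, z = 37 mm: a dark steel block 46 (x) x 34 (y) mm, 22 mm high above the bed, on the -y side, black plunger knob behind it.
- plunger (a joint): Side plunger's position, m: 0 = fully out, growing to 0.016 as it is pushed back (-y). Its 3 to 5 N spring works against a damper (500 N s/m): it takes about 1.5 s to come out into the notch. Sliding at 15 to 20 mm/s the bracket pushes it back with 10 to 15 N. Once out in the notch it holds the bracket, which may back off 3 mm from the stop when let go.
- plunger_tip (a point): Middle of the plunger's tip (moves with it); fully out at fixture x = +54, y = -23, z = 24 mm, 9 mm into the bracket's path. The steel nose is 14 mm high, with a square flank at x = +57 towards the stop and a 30 degree bevel facing the coming bracket, from x = +52 at the tip back to x = +24 at y = -39.
- ejector (a joint): Sprung pin, 10 mm diameter, in the stop at fixture y = -24 mm, m: 0 = standing 10 mm out of the face, 0.010 = flush (bracket on the stop). It pushes the bracket back with 4.5 N when out, 6 N when flush: a bracket let go too early comes off the stop.
- plain_bracket: Loose bystander: plain T bracket with no notch, plate 100 x 64 x 12 mm, web 70 x 12 x 40 mm high, on the other side of the fixture from the notched one. Origin: centre of its underside. Leave it alone.
- can: Loose bystander: upright bare metal can, 60 mm across, 160 mm high. Origin: centre of its underside. Leave it alone.
Things that resemble listed ones, but are neither listed nor needed, are in the scene too. What is shaped like the bracket but yellow is not meant.

How it is judged:
By the outcome, as a careful person would: the job done as asked, in the order asked, and still so for the second after the job is handed in, with the robot touching nothing.
It also fails if it takes over 51 s, if anything falls off the work surface, if the arm or the gripper's body presses on something with over 40 N, if the wrist force passes 120 N, or if a joint passes its speed limit or range.

## Working session

There is one attempt and no reset: what is moved stays moved. The work goes in short steps, Python scripts to look and compute and a tool call to move; the robot and the scene stay as the last step left them, time stands still between calls to the robot, and variables do not carry over. Pictures are saved under pics/ and viewed, at most 10 in all, crops included, and the job is handed in when it is done.

Besides the shell and the picture viewer there is one more tool, called after "Request:" by a JSON object that holds its "method" and its "body", one argument or row to a line. carry_out: Moves the arm, as the interface text tells. Its arguments: {"type":"object","properties":{"plan":{"type":"array"},"squeeze":{"type":"number"}},"required":["plan"]}

```bash
mkdir -p pics; ls; python3 - <<'E'
from station import bot,eyes
import cv2,numpy as np
np.set_printoptions(precision=4,suppress=True)
for n in ["side","top","wrist"]:
    c=eyes.read_camera(n); cv2.imwrite(f"pics/{n}0.png",c["color"]); print(n,c["K"].tolist(),c["R"].round(4).tolist(),c["t"].round(4).tolist())
s=bot.observe(); print(s)
E
```

```text
pics
side [[427.07056747622124, 0.0, 307.6633172384555], [0.0, 427.07056747622124, 197.87835128835218], [0.0, 0.0, 1.0]] [[-0.9541, -0.2994, 0.0094], [-0.1992, 0.6108, -0.7663], [0.2237, -0.733, -0.6424]] [0.5732, 0.1607, 1.1779]
top [[516.6704002676929, 0.0, 315.9059531097395], [0.0, 516.6704002676929, 204.16171835592368], [0.0, 0.0, 1.0]] [[-0.0238, -0.9996, 0.0134], [-0.9984, 0.0231, -0.0523], [0.0519, -0.0147, -0.9985]] [0.0064, 0.5827, 1.294]
wrist [[356.9018117609189, 0.0, 313.7941174331256], [0.0, 356.9018117609189, 201.60542893014224], [0.0, 0.0, 1.0]] [[0.2194, 0.9756, -0.0024], [0.9336, -0.2093, 0.2909], [0.2833, -0.066, -0.9568]] [-0.6482, -0.0382, 0.379]
{'time': 0.15, 'qpos': array([-82.8959,  21.9805,   2.5135,  91.6305,  -1.0253,  66.532 ,
        -2.8599]), 'joint_vel': array([-0.021 , -0.1576,  0.0567, -0.3388,  0.0028,  0.0318, -0.0674]), 'joint_torque': array([  0.0017, -43.4056,   1.0266, -24.998 ,   0.0107,   0.0073,
        -0.    ]), 'eef_pos': array([0.1428, 0.6333, 0.1908]), 'orientation': array([[-0.9755,  0.2199, -0.0003],
       [ 0.2199,  0.9755, -0.0021],
       [-0.0001, -0.0021, -1.    ]]), 'force': array([ 0.2512,  0.9431, -0.8   ]), 'wrist_torque': array([ 0.002 , -0.0317,  0.0342]), 'grip_force': 0.0, 'gripper_width': 0.08538075973039108}
```

View pics/top0.png

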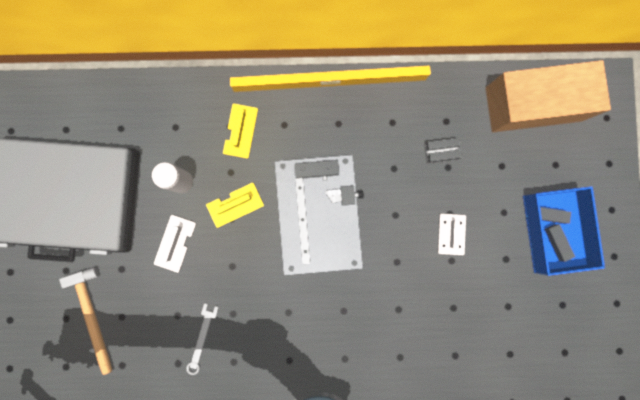

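View pics/side0.png

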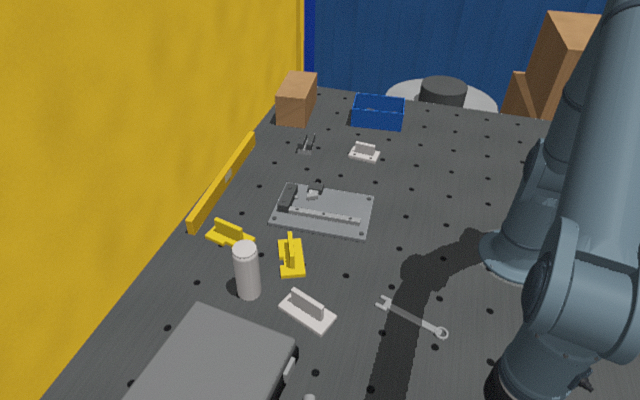

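The top view shows the notched bracket at about (175,243), the fixture at (318,215) with its stop at (318,168), the fence along (303,220) and the housing at (348,195). The plain bracket is at (452,234) and the can at (170,177). In the side view the notched bracket is at (307,308). Next I'll enlarge both views.

```bash
python3 - <<'E'
import cv2,numpy as np
a=cv2.imread("pics/top0.png");b=cv2.imread("pics/side0.png")
f=lambda im,x,y,w,h,s:cv2.resize(im[y:y+h,x:x+w],None,fx=s,fy=s,interpolation=cv2.INTER_CUBIC)
A=f(a,145,205,60,75,5) # 300x375
B=f(a,265,145,110,140,4) #440x560
C=np.zeros((560,740,3),np.uint8);C[:375,:300]=A;C[:,300:]=B
C[380:560,:210]=f(b,270,280,70,60,3)
cv2.imwrite("pics/z0.png",C)
D=np.vstack([f(b,260,170,130,75,6)]);cv2.imwrite("pics/z1.png",D)
E
```

```text
(no output)
```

View pics/z0.png

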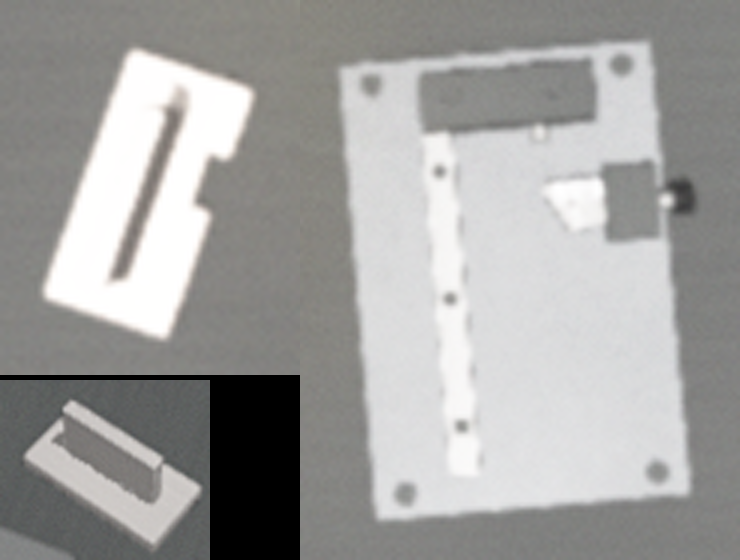

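View pics/z1.png

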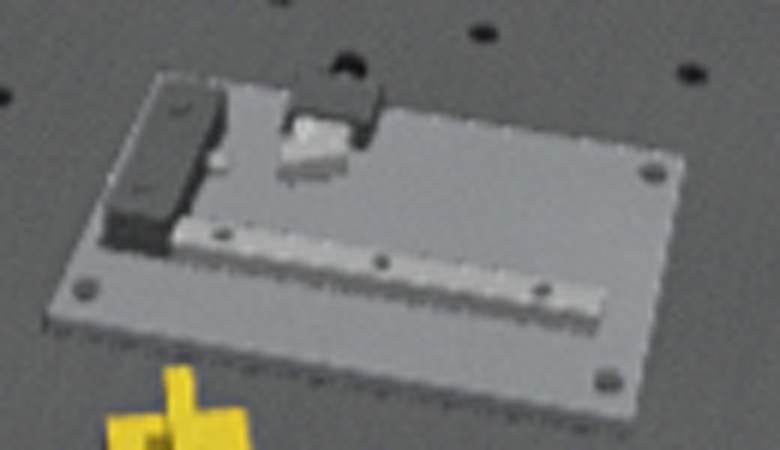

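The bracket's nose points up and right in the top view, with its notch on the right (-y) edge as expected. The fixture leans about 4° left, and both its ends are clear. Now I'll measure both.

```bash
cat >h.py <<'E'
import cv2,numpy as np
from station import bot,eyes
np.set_printoptions(precision=4,suppress=True)
def ray(c,p):
    d=c["R"].T@np.linalg.inv(c["K"])@np.array([p[0],p[1],1.]);return -c["R"].T@c["t"],d
def onz(c,p,z):
    o,d=ray(c,p);return o+d*(z-o[2])/d[2]
def proj(c,X):
    q=c["K"]@(c["R"]@np.asarray(X,float)+c["t"]);return q[:2]/q[2]
def tri(c1,p1,c2,p2):
    o1,d1=ray(c1,p1);o2,d2=ray(c2,p2)
    s=np.linalg.lstsq(np.c_[d1,-d2],o2-o1,rcond=None)[0];a,b=o1+d1*s[0],o2+d2*s[1]
    return (a+b)/2,np.linalg.norm(a-b)
def contour(c,lo,hi,near,chroma=25):
    im=c["color"].astype(int);g=im.mean(2)
    m=((g>=lo)&(g<=hi)&(np.ptp(im,axis=2)<chroma)).astype(np.uint8)
    k,_=cv2.findContours(m,cv2.RETR_EXTERNAL,cv2.CHAIN_APPROX_NONE)
    return max((x for x in k if cv2.contourArea(x)>50 and cv2.pointPolygonTest(x,near,True)>-15),key=cv2.contourArea)
def rect(c,k,z):
    w=np.array([onz(c,p,z)[:2] for p in k[:,0]])*1000
    r=cv2.minAreaRect(w.astype(np.float32));return r,cv2.boxPoints(r)
E
python3 - <<'E'
from h import *
T=eyes.read_camera("top");S=eyes.read_camera("side")
print("table grey",T["color"][260,230],"bed",T["color"][250,335],"br",T["color"][262,165])
k=contour(T,185,255,(175,243));r,b=rect(T,k,.012);print("bracket",r,b)
k=contour(T,165,255,(335,240));r,b=rect(T,k,.015);print("bed",r,b)
# heights by two views: bed corners (top crop px, side crop px)
t=lambda x,y:(265+(x-300)/4-.375,145+y/4-.375); s=lambda x,y:(260+x/6-.4,170+y/6-.4)
for n,p,q in [("bed far-left",t(341,68),s(48,318)),("bed near-left",t(376,520),s(633,418)),("bed near-right",t(690,493),s(684,157)),("bed far-right",t(650,42),s(160,75)),
 ("fence near hole",t(461,426),s(543,289)),("fence mid hole",t(450,299),s(381,262)),("fence far hole",t(440,171),s(222,234))]:
    print(n,*tri(T,p,S,q))
u=lambda x,y:(145+x/5-.4,205+y/5-.4);v=lambda x,y:(270+x/3-.33,280+(y-380)/3-.33)
print("webtop nose",*tri(T,u(183,92),S,v(70,402)),"tail",*tri(T,u(118,280),S,v(160,459)))
print("plate tail-right",*tri(T,u(167,338),S,v(200,487)))
for X in [(.4,.35,.062)]: print(proj(T,X),proj(S,X))
E
```

```text
table grey [129 132 134] bed [223 221 221] br [251 253 254]
bracket ((492.50640869140625, 352.49017333984375), (67.73822784423828, 133.24697875976562), 69.8614501953125) [[418.2952 343.6296]
 [543.3959 297.7538]
 [566.7176 361.3507]
 [441.6169 407.2265]]
bed ((557.4569091796875, -13.443077087402344), (290.4399719238281, 202.99432373046875), 3.418275833129883) [[ 406.4435   79.2148]
 [ 418.5471 -123.4184]
 [ 708.4703 -106.101 ]
 [ 696.3668   96.5322]]
bed far-left [0.6944 0.0949 0.0098] 0.0005855165480879908
bed near-left [0.407  0.0781 0.0141] 0.0003274255958354675
bed near-right [ 0.4195 -0.12    0.0137] 0.0007757820040260792
bed far-right [ 0.7065 -0.1028  0.0118] 0.0006159219426617297
fence near hole [0.4649 0.0231 0.0317] 0.001249275975736057
fence mid hole [0.5446 0.0283 0.0315] 0.00012833820701827427
fence far hole [0.6251 0.0328 0.0316] 0.0004306664055891976
webtop nose [0.5395 0.3245 0.048 ] 0.0058447100956665965 tail [0.4517 0.357  0.0516] 0.0008665241787643324
plate tail-right [0.4206 0.3439 0.0108] 0.002024977226838774
[170.0902 282.1119] [346.0779 306.6453]
```

Request:
{"method": "carry_out", "body": {
  "plan": [
    [10,-8,0,0,0,0,1],
    [35,-28,0,0,0,-1,1],
    [70,-56,0,0,0,-2,1],
    [105,-85,0,0,0,-3,1],
    [140,-113,0,0,0,-4,1],
    [175,-141,0,0,0,-5,1],
    [210,-170,0,0,0,-6,1],
    [245,-198,0,0,0,-7,1],
    [280,-226,0,0,0,-7.4,1],
    [315,-254,0,0,0,-7.4,1],
    [340,-275,0,0,0,-7.4,1],
    [349,-282,0,0,0,-7.4,1],
    [349,-282,0,0,0,-7.4,1],
    [349,-282,0,0,0,-7.4,1]
  ]
}}

```text
time: 1.65
eef_pos: [0.4905, 0.3533, 0.1917]
orientation: [[-0.94, 0.342, -0.001], [0.342, 0.94, 0.001], [0.002, 0.0, -1.0]]
force: [-0.6, 0.8, -0.6]
gripper_width: 0.0855
grip_force: 0.0
```

```bash
python3 - <<'E'
from h import *
c=eyes.read_camera("wrist");cv2.imwrite("pics/w1.png",c["color"])
s=bot.observe();print(s["time"],s["eef_pos"],s["orientation"].tolist(),s["force"],s["gripper_width"])
print("tcp px",proj(c,s["eef_pos"]))
# predicted
th=np.radians(-20.14);R=np.array([[np.cos(th),-np.sin(th)],[np.sin(th),np.cos(th)]])
for n,x,y,z in [("web nose",45,0,62),("web tail",-45,0,62),("pnl",65,32,12),("ptl",-65,32,12),("ptr",-65,-32,12),("pnr",65,-32,12)]:
    w=R@[x,y]+[492.5,352.5];print(n,proj(c,[w[0]/1e3,w[1]/1e3,z/1e3]))
E
```

```text
1.7 [0.4899 0.3542 0.1917] [[-0.9402298398052336, 0.3405367952206701, -0.0015935622549521973], [0.3405355843347511, 0.9402311115783083, 0.0009862160049003321], [0.0018341596480470489, 0.000384605062636875, -0.9999982439671238]] [-0.2858  0.6727 -0.3121] 0.08535879655406992
tcp px [315.561 232.919]
web nose [313.8959 229.0104]
web tail [314.1731 131.1965]
pnl [343.3419 229.6006]
ptl [346.8639 105.4191]
ptr [281.4433 105.2461]
pnr [284.28   229.4685]
```

View pics/w1.png

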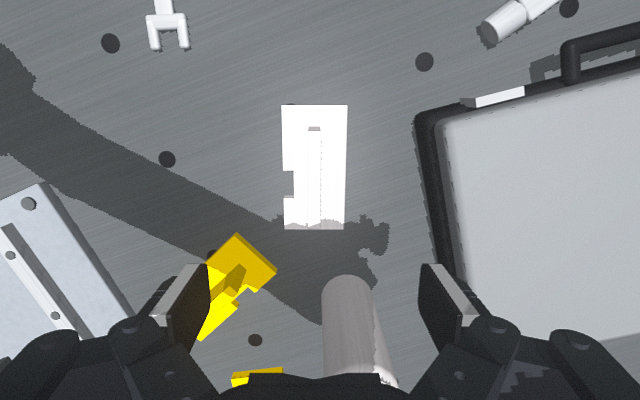

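The wrist view shows the bracket's plate corners at (281,105), (347,105) and nose edge at row 229, within about 1 px of the prediction. The web's tail end is at about (314,128). The can stands beyond the grasp.

Request:
{"method": "carry_out", "body": {
  "plan": [
    [1,-1,-10,0,0,0,1],
    [2,-1.5,-35,0,0,0,1],
    [2,-1.5,-60,0,0,0,1],
    [2,-1.5,-75,0,0,0,1],
    [2,-1.5,-80,0,0,0,1],
    [2,-1.5,-80,0,0,0,1]
  ]
}}

```text
time: 2.3
eef_pos: [0.4929, 0.3508, 0.1109]
orientation: [[-0.939, 0.343, -0.002], [0.343, 0.939, -0.001], [0.001, -0.002, -1.0]]
force: [-0.3, -0.2, 0.6]
gripper_width: 0.0853
grip_force: 0.0
```

```bash
python3 - <<'E'
from h import *
c=eyes.read_camera("wrist");cv2.imwrite("pics/w2.png",c["color"])
s=bot.observe();print(s["time"],s["eef_pos"],s["force"])
th=np.radians(-20.14);R=np.array([[np.cos(th),-np.sin(th)],[np.sin(th),np.cos(th)]])
for n,x,y,z in [("web nose",45,0,62),("web tail",-45,0,62),("pnl",65,32,12),("ptl",-65,32,12),("ptr",-65,-32,12),("pnr",65,-32,12)]:
    w=R@[x,y]+[492.5,352.5];print(n,proj(c,[w[0]/1e3,w[1]/1e3,z/1e3]))
im=c["color"][:220,220:420].copy();cv2.imwrite("pics/w2c.png",cv2.resize(im,None,fx=2.7,fy=2.7))
E
```

```text
2.35 [0.4939 0.3512 0.1121] [-1.1933 -0.3001 -0.4173]
web nose [316.2578 265.9242]
web tail [316.8671 138.8908]
pnl [352.8783 260.2264]
ptl [358.7149 104.4211]
ptr [274.3855 104.2132]
pnr [278.8448 260.0211]
```

View pics/w2c.png

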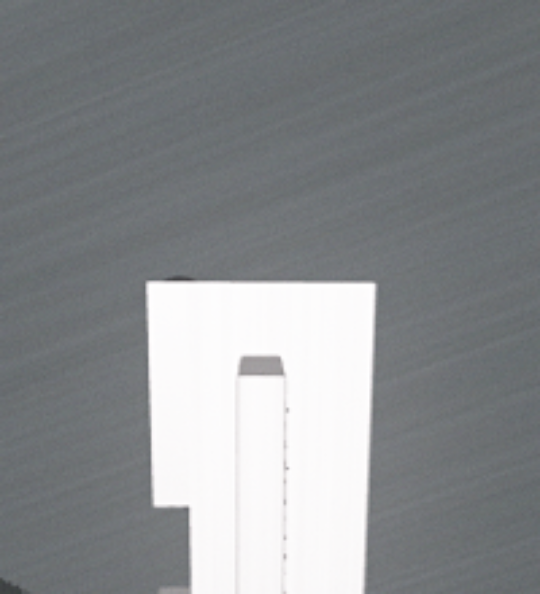

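The web's tail top edge is at (316.9,138.9), exactly as predicted for a 62 mm height in both wrist views. I'll go down and grip.

Request:
{"method": "carry_out", "body": {
  "plan": [
    [0,0,-10,0,0,0,1],
    [-1,1,-35,0,0,0,1],
    [-1,1,-60,0,0,0,1],
    [-1,1,-78,0,0,0,1],
    [-1,1,-86,0,0,0,1],
    [-1,1,-86,0,0,0,0.5],
    [-1,1,-86,0,0,0,0],
    [-1,1,-86,0,0,0,0],
    [-1,1,-86,0,0,0,0],
    [-1,1,-86,0,0,0,0],
    [-1,1,-86,0,0,0,0],
    [-1,1,-86,0,0,0,0]
  ],
  "squeeze": 90
}}

```text
time: 3.55
eef_pos: [0.493, 0.3517, 0.0261]
orientation: [[-0.939, 0.344, 0.0], [0.344, 0.939, 0.0], [-0.0, 0.0, -1.0]]
force: [-0.3, -1.0, -0.4]
gripper_width: 0.0003
grip_force: 0.0
```

The fingers closed on nothing, so I'll look before moving.

```bash
python3 - <<'E'
from h import *
s=bot.observe();print(s["time"],s["eef_pos"],s["gripper_width"],s["grip_force"],s["qpos"])
c=eyes.read_camera("wrist");S=eyes.read_camera("side")
f=cv2.resize(S["color"][240:360,220:400],None,fx=3,fy=3)
out=np.zeros((600,640,3),np.uint8);out[:240]=c["color"][:400:1][100:340];out[240:600,:540]=f
cv2.imwrite("pics/g3.png",out)
E
```

```text
3.55 [0.493  0.3517 0.0261] 0.0002588114187377261 0.0 [-50.6699  28.7605  13.9411 105.1625  -9.1051  47.1391  37.7258]
```

View pics/g3.png

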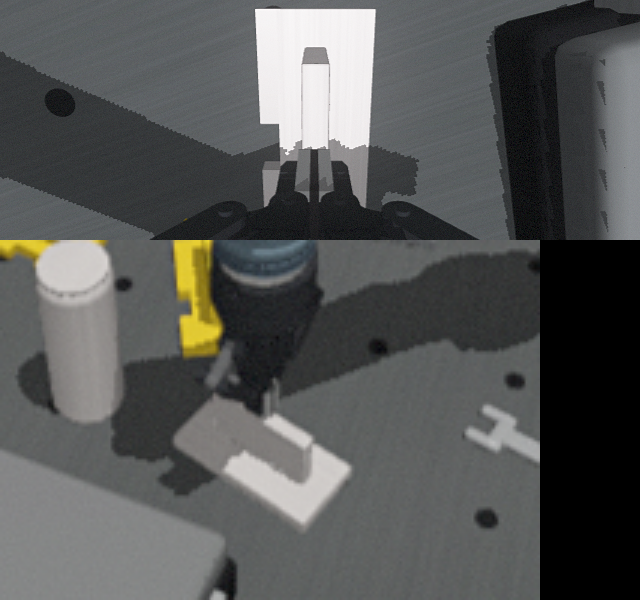

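```bash
python3 - <<'E'
from h import *
s=bot.observe();e=s["eef_pos"];R=s["orientation"]
cs={n:eyes.read_camera(n) for n in("wrist","side","top")}
for n,c in cs.items(): print(n,"tcp",proj(c,e),"tcp+40",proj(c,e+[0,0,.04]), "tcp+60",proj(c,e+[0,0,.06]),-c["R"].T@c["t"])
c=cs["wrist"]["color"];S=cs["side"]["color"]
o=np.zeros((600,800,3),np.uint8)
o[:,:400]=cv2.resize(c[180:330,264:364],(400,600));o[:480,400:800]=cv2.resize(S[330-60-0:330-0,285:335][:60],(400,480))
cv2.imwrite("pics/g4.png",o)
E
```

```text
wrist tcp [314.4857 234.4547] tcp+40 [314.6665 268.8906] tcp+60 [314.7945 293.2764] [0.4233 0.3766 0.2075]
side tcp [306.756  306.3184] tcp+40 [306.895  295.8904] tcp+60 [306.9673 290.4704] [0.3154 0.9368 0.8745]
top tcp [172.9872 243.2058] tcp+40 [168.6379 243.5895] tcp+60 [166.3572 243.7907] [0.5147 0.012  1.3225]
```

View pics/g4.png

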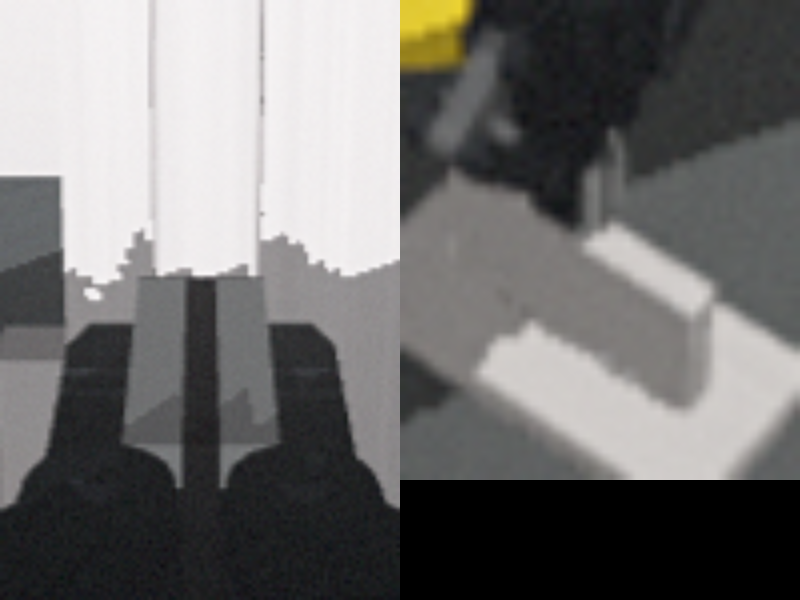

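```bash
python3 - <<'E'
from h import *
s=bot.observe();e=s["eef_pos"];R=s["orientation"]
c=eyes.read_camera("wrist")
for back in(0,10,20,30,40):
  for fx in (0,.011): # toward robot: tool x = -world x
    print(back,fx,proj(c,e+R@[fx,0,-back/1e3]),"halfwidth px per mm",(proj(c,e+R@[fx,.001,-back/1e3])-proj(c,e+R@[fx,0,-back/1e3]))[0])
# where are tips in first wrist image, open (w1, tool 80+86mm higher but rigid)
w=cv2.imread("pics/w1.png").mean(2);w3=c["color"]
e0=np.array([.4899,.3542,.1917])
print([int(v) for v in w[300,130:230:4]]); print([int(v) for v in w[300,415:500:4]])
print("web top mid (now) px",proj(c,[.4925,.3525,.062]),"side",proj(eyes.read_camera("side"),[.4925,.3525,.062]))
E
```

```text
0 0 [314.4203 234.452 ] halfwidth px per mm 1.8273303261090632
0 0.011 [314.4409 215.4466] halfwidth px per mm 1.857755518865872
10 0 [314.4552 241.7314] halfwidth px per mm 1.9214572502013993
10 0.011 [314.4776 221.8575] halfwidth px per mm 1.9551264893785287
20 0 [314.494  249.8015] halfwidth px per mm 2.0258078766341896
20 0.011 [314.5183 228.9775] halfwidth px per mm 2.063269090336746
30 0 [314.5371 258.7985] halfwidth px per mm 2.142143549067839
30 0.011 [314.5637 236.9313] halfwidth px per mm 2.184075388272163
40 0 [314.5856 268.8917] halfwidth px per mm 2.2726548545908827
40 0.011 [314.6148 245.8745] halfwidth px per mm 2.3199081378624555
[128, 129, 131, 132, 127, 45, 42, 43, 147, 146, 146, 133, 49, 35, 44, 44, 43, 43, 44, 45, 76, 170, 169, 169, 169]
[129, 33, 37, 34, 39, 37, 39, 39, 40, 45, 146, 146, 147, 150, 45, 48, 46, 189, 189, 188, 187, 190]
web top mid (now) px [316.2612 263.4588] side [306.9472 297.2807]
```

The closed tips (row 249) fit a height of about 65–69 mm, so the real fingertips are about 40 mm short of the reported TCP and sit just above the web. I'll open halfway, go down in a guarded step and close again.

Request:
{"method": "carry_out", "body": {
  "plan": [
    [0,0,5,0,0,0,0.5],
    [0,0,5,0,0,0,0.5],
    [0,0,5,0,0,0,0.5],
    [0,0,5,0,0,0,0.5],
    [0,0,-5,0,0,0,0.5],
    [0,0,-15,0,0,0,0.5],
    [0,0,-22,0,0,0,0.5],
    [0,0,-25,0,0,0,0.5],
    [0,0,-25,0,0,0,0.5]
  ]
}}

```text
time: 4.8
eef_pos: [0.4922, 0.351, -0.0003]
orientation: [[-0.939, 0.344, -0.002], [0.344, 0.939, -0.001], [0.001, -0.002, -1.0]]
force: [0.1, 0.6, 0.1]
gripper_width: 0.0423
grip_force: 0.0
```

```bash
python3 - <<'E'
from h import *
s=bot.observe();e=s["eef_pos"];R=s["orientation"];print(s["time"],e,s["force"],s["gripper_width"])
c=eyes.read_camera("wrist");S=eyes.read_camera("side")
o=np.zeros((600,800,3),np.uint8)
o[:,:400]=cv2.resize(c["color"][180:330,264:364],(400,600));o[:480,400:800]=cv2.resize(S["color"][270:330,285:335],(400,480))
cv2.imwrite("pics/g5.png",o)
for b in(30,35,40,45):
  h=s["gripper_width"]/2
  print(b,proj(c,e+R@[.011,h,-b/1e3]),proj(c,e+R@[.011,-h,-b/1e3]))
E
```

```text
4.8 [ 0.4922  0.351  -0.0003] [0.1171 0.5843 0.1047] 0.042255718135080514
30 [360.743  236.8988] [268.4441 236.8672]
35 [362.1606 241.235 ] [267.0778 241.2027]
40 [363.6663 245.8408] [265.6265 245.8079]
45 [365.2687 250.7423] [264.082  250.7087]
```

View pics/g5.png

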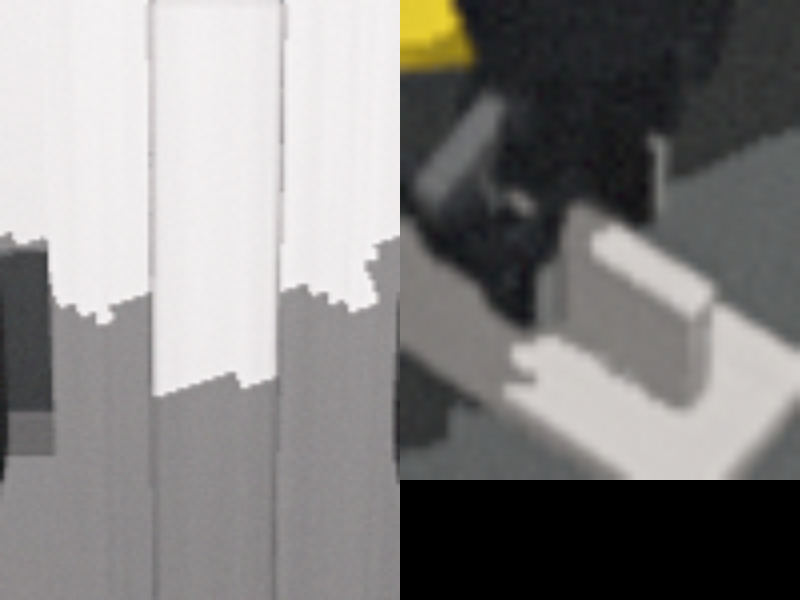

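Both fingers now straddle the web: in the side crop the near finger's tip ends at about (545,335), which is pixel (303,312). I'll work out its height.

```bash
python3 - <<'E'
from h import *
s=bot.observe();e=s["eef_pos"];R=s["orientation"]
S=eyes.read_camera("side")
for off in(.021,.028):
  for fx in(.011,-.011):
    print(off,fx,[proj(S,e+R@[fx,off,-z/1e3]).round(1).tolist() for z in(20,30,40,50)])
E
```

```text
0.021 0.011 [[304.9, 316.0], [305.0, 313.4], [305.0, 310.9], [305.0, 308.3]]
0.021 -0.011 [[297.6, 311.1], [297.6, 308.5], [297.5, 306.0], [297.5, 303.4]]
0.028 0.011 [[303.1, 318.0], [303.1, 315.5], [303.1, 312.9], [303.1, 310.3]]
0.028 -0.011 [[295.7, 313.1], [295.7, 310.5], [295.7, 308.0], [295.6, 305.4]]
```

Two views agree that the tips are at z ≈ 40 mm. I'll go 12 mm deeper and close.

Request:
{"method": "carry_out", "body": {
  "plan": [
    [0,0,-6,0,0,0,0.5],
    [0,0,-12,0,0,0,0.5],
    [0,0,-12,0,0,0,0.3],
    [0,0,-12,0,0,0,0],
    [0,0,-12,0,0,0,0],
    [0,0,-12,0,0,0,0],
    [0,0,-12,0,0,0,0],
    [0,0,-12,0,0,0,0],
    [0,0,-12,0,0,0,0]
  ],
  "squeeze": 90
}}

```text
time: 5.85
eef_pos: [0.4927, 0.3515, -0.0113]
orientation: [[-0.939, 0.344, -0.0], [0.344, 0.939, -0.0], [0.0, -0.0, -1.0]]
force: [1.2, 0.8, -4.5]
gripper_width: 0.0109
grip_force: 88.0
```

Request:
{"method": "carry_out", "body": {
  "plan": [
    [0,0,10,0,0,0,0],
    [0,0,35,0,0,0,0],
    [0,0,65,0,0,0,0],
    [0,-5,95,0,0,0,0],
    [0,-25,110,0,0,1,0],
    [-1,-55,110,0,0,3,0],
    [-2,-85,110,0,0,5,0],
    [-3,-115,110,0,0,7,0],
    [-3,-145,110,0,0,9,0],
    [-4,-175,110,0,0,11,0],
    [-5,-205,110,0,0,13,0],
    [-6,-235,110,0,0,15,0],
    [-6,-265,110,0,0,17,0],
    [-7,-295,110,0,0,19,0],
    [-8,-325,110,0,0,21,0],
    [-8,-350,105,0,0,23,0],
    [-9,-366,90,0,0,23.5,0],
    [-9,-371,75,0,0,23.5,0],
    [-9,-372,70,0,0,23.5,0],
    [-9,-372,70,0,0,23.5,0]
  ]
}}

```text
time: 7.85
eef_pos: [0.4822, -0.0205, 0.0581]
orientation: [[-0.998, -0.059, -0.003], [-0.059, 0.998, -0.0], [0.003, 0.0, -1.0]]
force: [-0.7, -0.3, -5.0]
gripper_width: 0.0109
grip_force: 87.9
```

```bash
python3 - <<'E'
from h import *
s=bot.observe();e=s["eef_pos"];R=s["orientation"];print(s["time"],e,R[:,1],s["force"],s["gripper_width"],s["grip_force"])
c=eyes.read_camera("wrist");cv2.imwrite("pics/w6.png",c["color"]);np.savez("w6.npz",**c)
# fixture estimate & fixture feature predictions in wrist
O=np.array([558.2,-12.7]);th=np.radians(3.44);F=np.array([[np.cos(th),-np.sin(th)],[np.sin(th),np.cos(th)]])
for n,x,y,z in [("bed nl",-145,100,15),("bed nr",-145,-100,15),("fence near in",-120,32,31),("fence near out",-120,50,31),("fence mid in",-12,32,31),("hole near",-95,41,31)]:
    print(n,proj(c,np.r_[F@[x,y]+O,z]/1e3))
b=R[:,1];xd=-R[:,0]  # bracket plate in hand: underside z
zu=e[2]+.0113
for n,x,y in[("tail +y",-65.5,32),("tail -y",-65.5,-32)]:
    print(n,proj(c,np.r_[(e+xd*x/1e3+b*y/1e3)[:2],zu+.012]))
g=c["color"].mean(2)
for r in(20,40,60,80): print(r,[int(v) for v in g[r,::16]])
E
```

```text
7.85 [ 0.4822 -0.0205  0.0581] [-0.0587  0.9983  0.0001] [-0.7113 -0.3224 -4.9633] 0.010943754891659722 87.9185700416565
bed nl [484.2085 102.6895]
bed nr [155.0909 102.989 ]
fence near in [374.6117 147.747 ]
fence near out [405.389  147.7198]
fence mid in [366.8748 308.6667]
hole near [387.4989 189.1022]
tail +y [388.8112 113.9642]
tail -y [240.6729 113.9009]
20 [106, 111, 110, 113, 113, 113, 111, 117, 115, 112, 110, 113, 115, 110, 109, 104, 60, 64, 61, 65, 62, 66, 65, 67, 63, 65, 109, 108, 109, 109, 105, 105, 107, 111, 111, 107, 104, 104, 103, 107]
40 [112, 109, 108, 110, 109, 111, 109, 112, 111, 112, 108, 115, 114, 110, 110, 69, 66, 65, 61, 60, 61, 63, 65, 66, 104, 112, 112, 112, 112, 113, 111, 113, 120, 117, 109, 107, 113, 111, 106, 107]
60 [109, 113, 115, 115, 112, 114, 112, 109, 108, 111, 114, 116, 115, 110, 108, 67, 65, 65, 65, 65, 68, 62, 68, 110, 108, 110, 108, 111, 112, 115, 110, 110, 112, 109, 112, 112, 112, 110, 110, 111]
80 [113, 109, 107, 110, 113, 111, 110, 106, 111, 115, 117, 112, 111, 111, 107, 65, 65, 65, 70, 65, 65, 67, 71, 111, 108, 109, 106, 113, 112, 116, 113, 116, 113, 111, 113, 110, 110, 113, 108, 110]
```

```bash
python3 - <<'E'
import cv2,numpy as np
g=cv2.GaussianBlur(cv2.imread("pics/w6.png"),(3,3),0).mean(2)
for r in(108,112,116,125,135,160,170,200,215,230):
    d=np.diff(g[r]);i=[k for k in range(1,638) if abs(d[k])>9 and abs(d[k])>=abs(d[k-1]) and abs(d[k])>abs(d[k+1])]
    print(r,[(k,int(d[k]),int(g[r,min(k+4,639)])) for k in i])
for col in(180,210,300,350,380,395,410,440,460):
    d=np.diff(g[:300,col]);i=[k for k in range(1,298) if abs(d[k])>9 and abs(d[k])>=abs(d[k-1]) and abs(d[k])>abs(d[k+1])]
    print("col",col,[(k,int(d[k]),int(g[k+4,col])) for k in i][:8])
E
```

```text
108 [(14, -28, 44), (41, 29, 114), (158, 25, 181), (230, -29, 106), (355, 31, 192), (482, -25, 112)]
112 [(14, -26, 44), (42, 31, 112), (158, 24, 180), (230, -29, 108), (354, 11, 148), (481, -26, 114)]
116 [(16, -24, 46), (42, 32, 109), (159, 25, 181), (182, -16, 114), (196, 23, 184), (230, -30, 106), (240, 23, 165), (380, 45, 252), (388, -27, 189), (443, -30, 112), (446, 9, 115), (459, 20, 185), (481, -25, 115)]
125 [(159, 24, 181), (177, -28, 115), (199, -11, 162), (202, 44, 184), (230, -19, 107), (240, 27, 166), (379, 45, 252), (387, -26, 189), (438, -42, 119), (440, 17, 118), (462, 30, 185), (479, -23, 116)]
135 [(161, 25, 183), (182, -21, 117), (198, 33, 183), (227, -30, 108), (241, 22, 166), (378, 44, 252), (387, -26, 191), (440, -32, 105), (456, 17, 187), (478, -25, 118)]
160 [(164, 23, 183), (227, -32, 111), (242, 26, 166), (301, -14, 128), (326, 15, 164), (375, 42, 251), (385, -12, 220), (404, -13, 186), (475, -25, 118)]
170 [(166, 24, 185), (227, -33, 109), (243, 22, 164), (298, -22, 122), (329, 20, 166), (374, 43, 251), (384, -13, 220), (403, -16, 189), (474, -23, 114)]
20
[... 422 characters left out ...]
), (381, -13, 219), (398, -13, 184), (466, -26, 115)]
col 180 [(100, 26, 181), (118, -17, 116), (129, 9, 171), (132, 19, 184)]
col 210 [(101, 27, 181), (252, -28, 106), (285, 36, 184)]
col 300 [(100, 17, 110), (112, 24, 169), (186, 14, 161)]
col 350 [(100, 14, 110), (112, 24, 168), (259, -50, 49), (290, -10, 45)]
col 380 [(24, 17, 103), (100, 31, 185), (111, -13, 183), (113, 12, 183), (252, -23, 188), (259, -19, 136), (294, 38, 217)]
col 395 [(32, 22, 108), (100, 31, 187), (141, -32, 171), (144, 39, 219), (189, -26, 120), (198, 31, 215), (258, -17, 191)]
col 410 [(100, 36, 187)]
col 440 [(100, 30, 185), (119, -22, 89), (133, 35, 178)]
col 460 [(100, 30, 186), (116, -22, 115), (131, 21, 187)]
```

```bash
python3 - <<'E'
import numpy as np
from h import onz,proj
c=np.load("w6.npz");c={k:c[k] for k in c}
yaw=np.radians(3.44);F=np.array([[np.cos(yaw),-np.sin(yaw)],[np.sin(yaw),np.cos(yaw)]])
O=np.array([558.2,-12.7])
def fx(p,z): return F.T@(onz(c,p,z)[:2]*1e3-O)
def L(n,ps,z): print(n,np.array([fx((u+1,v+.5) if n[0]!="n" else (u+.5,v+1),z) for u,v in ps]).tolist())
np.set_printoptions(precision=1)
L("left bed y=100",[(482,108),(475,160),(470,200),(466,230)],.015)
L("right bed y=-100",[(158,108),(164,160),(169,200),(172,230)],.015)
L("near bed x=-145",[(210,100.5),(440,100)],.015)
L("fence out y=50",[(404,160),(403,170),(401,200),(398,230)],.031)
L("near fence x=-120",[(395,143.5)],.031)
print("bracket (plate top z .081)"); L("+y edge",[(388,116),(387,135)],.0814);L("-y edge",[(240,116),(243,170),(245,215)],.0814);L("near tail",[(300,112),(350,112)],.0814)
E
```

```text
left bed y=100 [[-141.58168503378505, 99.72885346660229], [-109.54949421311592, 99.61525783394188], [-83.00348308091795, 99.77404161875172], [-61.89224288574218, 99.73166520122379]]
right bed y=-100 [[-141.75525012675038, -98.03165263583595], [-109.72423405773766, -98.23835761683677], [-83.17919726317788, -98.15675287530267], [-62.06903308230564, -98.59777983081854]]
near bed x=-145 [[-145.84184416869164, -66.25230294445801], [-146.01161754209505, 73.3411655520794]]
fence out y=50 [[-112.45611700251929, 50.320311452442645], [-106.44343940973874, 50.16118998276011], [-87.7983271410394, 50.27859793907327], [-68.18901276667167, 49.77545395835032]]
near fence x=-120 [[-121.8812958285838, 44.0942825715924]]
bracket (plate top z .081)
+y edge [[-140.7183526203589, 29.00458651846153], [-132.5821687688693, 29.051064079122707]]
-y edge [[-140.7746399460395, -35.06942940136196], [-116.98767049290097, -35.12938120979992], [-95.49464530113055, -35.4182596430354]]
near tail [[-142.22433962962307, -9.293121017865904], [-142.20538349227448, 12.294228083995991]]
```

The wrist view puts the bracket at fixture x ≈ -77, y ≈ -3, parallel to the fence with about 3 mm of gap. I'll lower it.

Request:
{"method": "carry_out", "body": {
  "plan": [
    [0,0,-10,0,0,0,0],
    [0,0,-28,0,0,0,0],
    [0,0,-42,0,0,0,0],
    [0,0,-49,0,0,0,0],
    [0,0,-52,0,0,0,0],
    [0,0,-54,0,0,0,0],
    [0,0,-55,0,0,0,0],
    [0,0,-55,0,0,0,0]
  ]
}}

```text
time: 8.7
eef_pos: [0.4845, -0.0204, 0.0042]
orientation: [[-0.998, -0.059, 0.001], [-0.059, 0.998, 0.0], [-0.001, 0.0, -1.0]]
force: [0.4, -0.7, -4.1]
gripper_width: 0.0113
grip_force: 88.2
```

Request:
{"method": "carry_out", "body": {
  "plan": [
    [0,0,-1,0,0,0,0],
    [0,0,-1,0,0,0,0],
    [0,0,-2,0,0,0,0],
    [0,0,-2,0,0,0,0]
  ]
}}

```text
time: 9.1
eef_pos: [0.4847, -0.0203, 0.0036]
orientation: [[-0.998, -0.059, 0.0], [-0.059, 0.998, 0.001], [-0.0, 0.001, -1.0]]
force: [-3.4, -0.2, 9.4]
gripper_width: 0.011
grip_force: 90.7
```

It's down on the bed, so I'll move it sideways to the fence.

Request:
{"method": "carry_out", "body": {
  "plan": [
    [0,1,0.5,0,0,0,0],
    [0,2,0.5,0,0,0,0],
    [0,2.5,0.5,0,0,0,0],
    [0,3,0.5,0,0,0,0],
    [0,3,0.5,0,0,0,0]
  ]
}}

```text
time: 9.6
eef_pos: [0.4851, -0.0197, 0.0036]
orientation: [[-0.998, -0.058, 0.002], [-0.058, 0.998, -0.002], [-0.002, -0.002, -1.0]]
force: [-2.6, -3.9, 6.8]
gripper_width: 0.011
grip_force: 89.9
```

Request:
{"method": "carry_out", "body": {
  "plan": [
    [0,0.5,0,0,0,0,0],
    [0,1,0,0,0,0,0],
    [0,1,0,0,0,0,0]
  ]
}}

```text
time: 9.9
eef_pos: [0.4856, -0.0185, 0.0036]
orientation: [[-0.998, -0.058, 0.003], [-0.058, 0.998, -0.002], [-0.003, -0.002, -1.0]]
force: [-1.7, -3.9, 6.2]
gripper_width: 0.0109
grip_force: 89.9
```

```bash
python3 - <<'E'
from h import *
s=bot.observe();e=s["eef_pos"];print(e,s["force"])
c=eyes.read_camera("wrist");np.savez("w7.npz",**c)
g=cv2.GaussianBlur(c["color"],(3,3),0).mean(2)
yaw=np.radians(3.44);F=np.array([[np.cos(yaw),-np.sin(yaw)],[np.sin(yaw),np.cos(yaw)]]);O=np.array([558.2,-12.7])
fx=lambda p,z:(F.T@(onz(c,p,z)[:2]*1e3-O)).round(1).tolist()
print("pred",[proj(c,np.r_[F@[x,y]+O,z]/1e3).round(1).tolist() for x,y,z in[(-142,0,27),(-110,32,27),(-110,-32,27),(-110,50,31),(-110,32,31)]])
for r in(125,135,150,165):
    d=np.diff(g[r]);i=[k for k in range(200,440) if abs(d[k])>7 and abs(d[k])>=abs(d[k-1]) and abs(d[k])>abs(d[k+1])]
    print(r,[(k,int(d[k]),int(g[r,k+4]),fx((k+1,r+.5),.027),fx((k+1,r+.5),.031)) for k in i])
E
```

```text
[ 0.4856 -0.0185  0.0036] [-1.69   -3.8707  6.1825]
pred [[317.5, 105.6], [387.9, 178.4], [247.0, 178.6], [430.4, 180.5], [389.7, 180.5]]
125 [(224, -31, 103, [-133.7, -40.2], [-134.1, -39.3]), (240, 22, 158, [-133.7, -33.3], [-134.0, -32.5]), (387, -22, 104, [-133.6, 30.6], [-133.9, 29.8]), (395, 35, 178, [-133.6, 34.1], [-133.9, 33.2])]
135 [(224, -32, 105, [-129.4, -40.6], [-129.9, -39.6]), (240, 22, 158, [-129.4, -33.5], [-129.8, -32.7]), (386, -23, 112, [-129.3, 30.4], [-129.7, 29.6]), (390, 24, 159, [-129.3, 32.2], [-129.7, 31.4]), (394, 9, 175, [-129.3, 34.0], [-129.7, 33.1])]
150 [(224, -32, 106, [-122.8, -41.1], [-123.4, -40.1]), (241, 24, 157, [-122.8, -33.5], [-123.4, -32.7]), (385, -25, 106, [-122.7, 30.4], [-123.3, 29.6]), (424, 13, 173, [-122.7, 47.7], [-123.3, 46.4])]
165 [(220, -30, 105, [-116.1, -43.4], [-116.9, -42.3]), (242, 24, 156, [-116.0, -33.5], [-116.8, -32.7]), (299, -19, 118, [-116.0, -7.8], [-116.8, -7.7]), (327, 16, 156, [-116.0, 4.7], [-116.8, 4.6]), (385, -30, 82, [-116.0, 30.8], [-116.8, 30.0]), (392, 47, 203, [-115.9, 33.9], [-116.7, 33.0]), (430, -12, 173, [-115.9, 51.0], [-116.7, 49.6])]
```

Request:
{"method": "carry_out", "body": {
  "plan": [
    [0,1,0.3,0,0,0,0],
    [0,2,0.6,0,0,0,0],
    [0,2.5,0.6,0,0,0,0],
    [0,3,0.6,0,0,0,0],
    [0,3,0.6,0,0,0,0]
  ]
}}

```text
time: 10.45
eef_pos: [0.4856, -0.0164, 0.0037]
orientation: [[-0.998, -0.058, 0.003], [-0.058, 0.998, -0.003], [-0.003, -0.003, -1.0]]
force: [1.4, -7.4, 2.3]
gripper_width: 0.0107
grip_force: 89.5
```

It's against the fence, so I'll slide along it at 18 mm/s.

Request:
{"method": "carry_out", "body": {
  "plan": [
    [1.8,0.1,0,0,0,0,0],
    [3.6,0.2,0,0,0,0,0],
    [5.4,0.3,0,0,0,0,0],
    [7.2,0.4,0,0,0,0,0],
    [9,0.5,0,0,0,0,0],
    [10.8,0.6,0,0,0,0,0],
    [12.6,0.8,0,0,0,0,0],
    [14.4,0.9,0,0,0,0,0],
    [16.2,1,0,0,0,0,0],
    [18,1.1,0,0,0,0,0],
    [19.8,1.2,0,0,0,0,0],
    [21.6,1.3,0,0,0,0,0],
    [23.4,1.4,0,0,0,0,0],
    [25.2,1.5,0,0,0,0,0],
    [27,1.6,0,0,0,0,0],
    [28.8,1.7,0,0,0,0,0],
    [30.6,1.8,0,0,0,0,0],
    [32.4,1.9,0,0,0,0,0],
    [34.2,2,0,0,0,0,0],
    [36,2.2,0,0,0,0,0]
  ]
}}

```text
time: 12.45
eef_pos: [0.5163, -0.0145, 0.0036]
orientation: [[-0.998, -0.058, -0.007], [-0.058, 0.998, -0.002], [0.007, -0.002, -1.0]]
force: [-10.4, -7.4, 15.4]
gripper_width: 0.0111
grip_force: 91.6
```

Request:
{"method": "carry_out", "body": {
  "plan": [
    [1.8,0.1,0.3,0,0,0,0],
    [3.6,0.2,0.6,0,0,0,0],
    [5.4,0.3,0.9,0,0,0,0],
    [7.2,0.4,1.2,0,0,0,0],
    [9,0.5,1.2,0,0,0,0],
    [10.8,0.6,1.2,0,0,0,0],
    [12.6,0.8,1.2,0,0,0,0],
    [14.4,0.9,1.2,0,0,0,0],
    [16.2,1,1.2,0,0,0,0],
    [18,1.1,1.2,0,0,0,0],
    [19.8,1.2,1.2,0,0,0,0],
    [21.6,1.3,1.2,0,0,0,0]
  ]
}}

```text
time: 13.65
eef_pos: [0.5298, -0.0136, 0.0042]
orientation: [[-0.998, -0.058, -0.023], [-0.057, 0.998, -0.001], [0.023, -0.0, -1.0]]
force: [-26.0, -5.7, 32.1]
gripper_width: 0.011
grip_force: 93.9
```

The drag is tilting the tool about 1.3° nose-down and loading the nose. I'll counter-tilt, ease z and go on.

Request:
{"method": "carry_out", "body": {
  "plan": [
    [0,0,0.3,0,-0.5,0,0],
    [0,0,0.6,0,-1,0,0],
    [0,0,1,0,-1.5,0,0],
    [0,0,1,0,-1.5,0,0]
  ]
}}

```text
time: 14.05
eef_pos: [0.5323, -0.0136, 0.0036]
orientation: [[-0.998, -0.058, 0.009], [-0.058, 0.998, -0.003], [-0.009, -0.003, -1.0]]
force: [-11.6, -7.4, 11.7]
gripper_width: 0.0112
grip_force: 90.8
```

Request:
{"method": "carry_out", "body": {
  "plan": [
    [1.8,0.1,0,0,0,0,0],
    [3.6,0.2,0,0,0,0,0],
    [5.4,0.3,0,0,0,0,0],
    [7.2,0.4,0,0,-0.2,0,0],
    [9,0.5,0,0,-0.4,0,0],
    [10.8,0.6,0,0,-0.4,0,0],
    [12.6,0.8,0,0,-0.5,0,0],
    [14.4,0.9,0,0,-0.5,0,0]
  ]
}}

```text
time: 14.85
eef_pos: [0.5373, -0.0132, 0.0036]
orientation: [[-0.998, -0.057, -0.002], [-0.057, 0.998, -0.001], [0.002, -0.001, -1.0]]
force: [-32.7, -6.9, 37.0]
gripper_width: 0.011
grip_force: 94.7
```

The z load grows with the push because of arm compliance, so I'll take it off.

Request:
{"method": "carry_out", "body": {
  "plan": [
    [0,0,1,0,0,0,0],
    [0,0,2,0,0,0,0],
    [0,0,3,0,0,0,0],
    [1,0,3,0,0,0,0]
  ]
}}

```text
time: 15.25
eef_pos: [0.5408, -0.0131, 0.0037]
orientation: [[-0.998, -0.058, 0.004], [-0.058, 0.998, -0.003], [-0.004, -0.003, -1.0]]
force: [-18.3, -6.8, 9.9]
gripper_width: 0.0109
grip_force: 90.3
```

Request:
{"method": "carry_out", "body": {
  "plan": [
    [1.8,0.1,0.3,0,0,0,0],
    [3.6,0.2,0.6,0,0,0,0],
    [5.4,0.3,0.9,0,0,0,0],
    [7.2,0.4,1.2,0,-0.1,0,0],
    [9,0.5,1.4,0,-0.1,0,0],
    [10.8,0.6,1.6,0,-0.2,0,0],
    [12.6,0.8,1.7,0,-0.2,0,0],
    [14.4,0.9,1.8,0,-0.2,0,0]
  ]
}}

```text
time: 16.05
eef_pos: [0.5668, -0.0115, 0.0071]
orientation: [[-0.998, -0.058, 0.031], [-0.058, 0.998, -0.004], [-0.03, -0.006, -1.0]]
force: [-7.2, -5.9, -2.2]
gripper_width: 0.0107
grip_force: 92.5
```

It has passed onto the plunger tip but the nose lifted slightly. I'll flatten it before going on.

Request:
{"method": "carry_out", "body": {
  "plan": [
    [0,0,-1,0,0.6,0,0],
    [0,0,-2,0,1.2,0,0],
    [0,0,-3,0,1.6,0,0],
    [0,0,-3,0,1.6,0,0]
  ]
}}

```text
time: 16.45
eef_pos: [0.5702, -0.0113, 0.0054]
orientation: [[-0.998, -0.058, 0.009], [-0.058, 0.998, -0.004], [-0.008, -0.005, -1.0]]
force: [-4.8, -5.7, -1.6]
gripper_width: 0.0112
grip_force: 92.9
```

Request:
{"method": "carry_out", "body": {
  "plan": [
    [0,0,-1,0,0.3,0,0],
    [1,0,-1.8,0,0.5,0,0],
    [2,0.1,-1.8,0,0.5,0,0],
    [3.6,0.2,-1.8,0,0.4,0,0],
    [5.4,0.3,-1.8,0,0.4,0,0],
    [7.2,0.4,-1.8,0,0.3,0,0]
  ]
}}

```text
time: 17.05
eef_pos: [0.5722, -0.0112, 0.0039]
orientation: [[-0.998, -0.058, -0.007], [-0.058, 0.998, -0.003], [0.007, -0.003, -1.0]]
force: [-10.0, -5.5, 6.7]
gripper_width: 0.0106
grip_force: 93.5
```

Request:
{"method": "carry_out", "body": {
  "plan": [
    [1.8,0.1,0,0,-0.2,0,0],
    [3.6,0.2,0.1,0,-0.4,0,0],
    [5.4,0.3,0.2,0,-0.4,0,0],
    [7.2,0.4,0.3,0,-0.4,0,0],
    [9,0.5,0.4,0,-0.5,0,0],
    [10.8,0.6,0.5,0,-0.5,0,0]
  ]
}}

```text
time: 17.65
eef_pos: [0.5781, -0.0108, 0.0038]
orientation: [[-0.998, -0.058, -0.008], [-0.058, 0.998, -0.002], [0.008, -0.002, -1.0]]
force: [-18.4, -6.6, 14.8]
gripper_width: 0.0107
grip_force: 94.5
```

Request:
{"method": "carry_out", "body": {
  "plan": [
    [1,0.1,0.5,0,-0.2,0,0],
    [2,0.1,0.9,0,-0.4,0,0],
    [3.6,0.2,1.1,0,-0.4,0,0],
    [5.4,0.3,1.2,0,-0.4,0,0],
    [7.2,0.4,1.3,0,-0.4,0,0]
  ]
}}

```text
time: 18.15
eef_pos: [0.5846, -0.0104, 0.0038]
orientation: [[-0.998, -0.058, -0.002], [-0.058, 0.998, -0.003], [0.002, -0.003, -1.0]]
force: [-13.0, -5.6, 4.9]
gripper_width: 0.011
grip_force: 93.3
```

Request:
{"method": "carry_out", "body": {
  "plan": [
    [1.5,0.1,0.1,0,0,0,0],
    [3,0.2,0.2,0,-0.1,0,0],
    [4.5,0.3,0.4,0,-0.1,0,0],
    [6,0.4,0.6,0,-0.2,0,0],
    [7.5,0.5,0.8,0,-0.2,0,0]
  ]
}}

```text
time: 18.65
eef_pos: [0.587, -0.0102, 0.0038]
orientation: [[-0.998, -0.057, -0.009], [-0.057, 0.998, -0.003], [0.009, -0.002, -1.0]]
force: [-25.0, -6.3, 17.5]
gripper_width: 0.0108
grip_force: 94.8
```

Request:
{"method": "carry_out", "body": {
  "plan": [
    [0,0,0.5,0,-0.2,0,0],
    [1,0,1,0,-0.4,0,0],
    [2,0.1,1.3,0,-0.4,0,0],
    [3,0.2,1.5,0,-0.4,0,0],
    [3,0.2,1.5,0,-0.4,0,0],
    [3,0.2,1.5,0,-0.4,0,0]
  ]
}}

```text
time: 19.25
eef_pos: [0.5872, -0.0103, 0.0039]
orientation: [[-0.998, -0.057, -0.007], [-0.057, 0.998, -0.003], [0.007, -0.002, -1.0]]
force: [-25.4, -6.6, 13.3]
gripper_width: 0.0106
grip_force: 94.2
```

```bash
python3 - <<'E'
from h import *
s=bot.observe();print(s["time"],s["eef_pos"],s["force"],s["orientation"][:,2])
T=eyes.read_camera("top");c=eyes.read_camera("wrist");S=eyes.read_camera("side")
f=lambda im,x,y,w,h,k:cv2.resize(im[y:y+h,x:x+w],None,fx=k,fy=k,interpolation=cv2.INTER_CUBIC)
o=np.zeros((600,800,3),np.uint8)
o[:300,:400]=f(T["color"],275,145,100,75,4)
o[:300,400:]=f(S["color"],260,175,100,75,4)
o[300:,:480]=f(c["color"],160,80,320,200,1.5)
cv2.imwrite("pics/h1.png",o)
yaw=np.radians(3.44);F=np.array([[np.cos(yaw),-np.sin(yaw)],[np.sin(yaw),np.cos(yaw)]]);O=np.array([558.2,-12.7])
g=cv2.GaussianBlur(c["color"],(3,3),0).mean(2)
print("home tail pred wrist",proj(c,np.r_[F@[-35,0]+O,27]/1e3))
for col in(270,290,340,360):
    d=np.diff(g[:,col]);print(col,[(k,int(d[k]),(F.T@(onz(c,(col+.5,k+1),.027)[:2]*1e3-O)).round(1).tolist()) for k in range(60,250) if abs(d[k])>9 and abs(d[k])>=abs(d[k-1]) and abs(d[k])>abs(d[k+1])])
E
```

```text
19.25 [ 0.5872 -0.0103  0.0039] [-25.3712  -6.5544  13.2969] [-0.007  -0.0027 -1.    ]
home tail pred wrist [312.5721 117.0184]
270 [(112, 21, [-36.7, -18.2])]
290 [(112, 21, [-36.7, -9.6]), (248, -30, [27.2, -10.9])]
340 [(112, 26, [-36.7, 12.1]), (248, -28, [27.3, 13.3])]
360 [(112, 25, [-36.7, 20.8])]
```

The extra push didn't move it, so it's at the stop. I'll press a little more with less z load and hold for 2 s while the plunger comes out.

Request:
{"method": "carry_out", "body": {
  "plan": [
    [1,0,0.5,0,-0.2,0,0],
    [2,0.1,1,0,-0.3,0,0],
    [3,0.1,1.2,0,-0.4,0,0],
    [3,0.1,1.2,0,-0.4,0,0],
    [3,0.1,1.2,0,-0.4,0,0],
    [3,0.1,1.2,0,-0.4,0,0],
    [3,0.1,1.2,0,-0.4,0,0],
    [3,0.1,1.2,0,-0.4,0,0],
    [3,0.1,1.2,0,-0.4,0,0],
    [3,0.1,1.2,0,-0.4,0,0],
    [3,0.1,1.2,0,-0.4,0,0],
    [3,0.1,1.2,0,-0.4,0,0],
    [3,0.1,1.2,0,-0.4,0,0],
    [3,0.1,1.2,0,-0.4,0,0],
    [3,0.1,1.2,0,-0.4,0,0],
    [3,0.1,1.2,0,-0.4,0,0],
    [3,0.1,1.2,0,-0.4,0,0],
    [3,0.1,1.2,0,-0.4,0,0],
    [3,0.1,1.2,0,-0.4,0,0],
    [3,0.1,1.2,0,-0.4,0,0]
  ]
}}

```text
time: 21.4
eef_pos: [0.5873, -0.0103, 0.0039]
orientation: [[-0.998, -0.057, -0.006], [-0.057, 0.998, -0.003], [0.006, -0.002, -1.0]]
force: [-27.9, -7.3, 12.6]
gripper_width: 0.0111
grip_force: 94.1
```

```bash
python3 - <<'E'
from h import *
s=bot.observe();print(s["time"],s["eef_pos"],s["force"],s["orientation"][:,2])
T=eyes.read_camera("top");c=eyes.read_camera("wrist");S=eyes.read_camera("side")
f=lambda im,x,y,w,h,k:cv2.resize(im[y:y+h,x:x+w],None,fx=k,fy=k,interpolation=cv2.INTER_CUBIC)
o=np.zeros((600,800,3),np.uint8)
o[:300,:400]=f(T["color"],280,150,100,75,4)
o[:300,400:]=f(S["color"],260,175,100,75,4)
o[300:,:600]=f(c["color"],120,140,300,150,2)
cv2.imwrite("pics/h2.png",o)
E
```

```text
21.4 [ 0.5873 -0.0103  0.0039] [-27.8866  -7.3318  12.5595] [-0.0056 -0.0027 -1.    ]
```

View pics/h2.png

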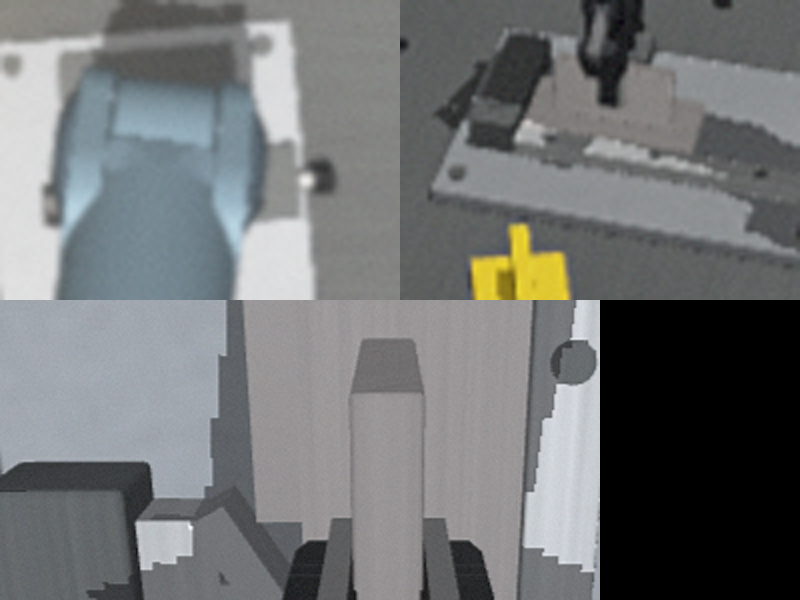

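The wrist view shows the plunger's bevelled nose reaching past the plate edge into the notch (about (260,540), notch edge at row 522). The knob is back near its starting place and the nose is on the stop. I'll hold 0.8 s more, then ease off.

Request:
{"method": "carry_out", "body": {
  "plan": [
    [0,0,0,0,0,0,0],
    [0,0,0,0,0,0,0],
    [0,0,0,0,0,0,0],
    [0,0,0,0,0,0,0],
    [0,0,0,0,0,0,0],
    [0,0,0,0,0,0,0],
    [0,0,0,0,0,0,0],
    [0,0,0,0,0,0,0],
    [-2,-0.5,-0.1,0,0.1,0,0],
    [-4,-1,-0.2,0,0.2,0,0],
    [-6,-1.5,-0.4,0,0.3,0,0],
    [-8,-2,-0.6,0,0.4,0,0],
    [-8,-2,-0.6,0,0.4,0,0]
  ]
}}

```text
time: 22.85
eef_pos: [0.5877, -0.0103, 0.0039]
orientation: [[-0.998, -0.059, 0.004], [-0.059, 0.998, -0.002], [-0.004, -0.003, -1.0]]
force: [-11.5, -5.4, -2.7]
gripper_width: 0.0107
grip_force: 91.7
```

```bash
python3 - <<'E'
from h import *
T=eyes.read_camera("top")["color"];A=cv2.imread("pics/top0.png")
for im in(A,T):
    m=(im[188:202,352:372].mean(2)<70);print(m.sum(),np.argwhere(m).mean(0)+[188,352]); print(im[194,345:368].mean(1).astype(int))
E
```

```text
14 [193.2857 360.2857]
[141 139 139 139 139 142 140 139 143 165 201 220 199 142  90  77  70  70
  85 114 125 127 130]
15 [193.2667 360.3333]
[ 96 109 128 141 144 144 141 143 150 169 210 224 203 147  89  76  70  71
  82 111 126 133 130]
```

The knob is back at its original pixel (360.3), so the plunger is fully out. I'll release and lift.

Request:
{"method": "carry_out", "body": {
  "plan": [
    [-1.5,-1,0,0,0,0,0],
    [-3,-2,0,0,0,0,0],
    [-3,-2,0,0,0,0,0.15],
    [-3,-2,0,0,0,0,0.3],
    [-3,-2,0,0,0,0,0.4],
    [-3,-2,0,0,0,0,0.4],
    [-3,-2,2,0,0,0,0.4],
    [-3,-2,10,0,0,0,0.4],
    [-3,-2,25,0,0,0,0.4],
    [-3,-2,45,0,0,0,0.4],
    [-3,-2,70,0,0,0,0.4],
    [-3,-2,100,0,0,0,0.4],
    [-10,-2,130,0,0,0,0.4],
    [-25,-2,150,0,0,0,0.4],
    [-50,-2,160,0,0,0,0.4],
    [-80,-2,160,0,0,0,0.4],
    [-110,-2,160,0,0,0,0.4],
    [-135,-2,160,0,0,0,0.4],
    [-140,-2,160,0,0,0,0.4],
    [-140,-2,160,0,0,0,0.4]
  ]
}}

```text
time: 24.9
eef_pos: [0.4623, -0.0099, 0.171]
orientation: [[-0.998, -0.059, 0.034], [-0.059, 0.998, 0.001], [-0.034, -0.001, -0.999]]
force: [0.5, 0.8, -0.2]
gripper_width: 0.0343
grip_force: 0.0
```

```bash
python3 - <<'E'
from h import *
s=bot.observe();print(s["time"],s["eef_pos"],s["force"],s["gripper_width"])
c=eyes.read_camera("wrist");cv2.imwrite("pics/end_w.png",c["color"]);T=eyes.read_camera("top");S=eyes.read_camera("side");cv2.imwrite("pics/end_t.png",T["color"]);cv2.imwrite("pics/end_s.png",S["color"])
yaw=np.radians(3.44);F=np.array([[np.cos(yaw),-np.sin(yaw)],[np.sin(yaw),np.cos(yaw)]]);O=np.array([557.6,-12.4])
P=lambda x,y,z:proj(c,np.r_[F@[x,y]+O,z]/1e3)
print("pred tail edge",P(-35,-15,27),"web tail",P(-15,0,77),"nose",P(95,0,27),"plate -y at x=-20",P(-20,-32,27))
g=cv2.GaussianBlur(c["color"],(3,3),0).mean(2)
def ed(v): d=np.diff(v);return [(k,int(d[k])) for k in range(1,len(d)-1) if abs(d[k])>9 and abs(d[k])>=abs(d[k-1]) and abs(d[k])>abs(d[k+1])]
for x,y in[(-35,-15),(-35,15)]:
    col=int(P(x,y,27)[0]);print("col",col,[(k,(F.T@(onz(c,(col+.5,k+1),.027)[:2]*1e3-O))[0].round(1),d) for k,d in ed(g[:,col])])
for x in(-25,-10):
    r=int(P(x,0,27)[1]);print("row",r,[(k,(F.T@(onz(c,(k+1,r+.5),.027)[:2]*1e3-O))[1].round(1),d) for k,d in ed(g[r])])
r=int(P(50,-20,27)[1]); print("row thru web",[(k,d) for k,d in ed(g[r])],"web pred",P(20,6,77),P(20,-6,77))
im=T["color"];print("knob",(np.argwhere(im[188:202,352:372].mean(2)<70).mean(0)+[188,352]))
A=cv2.imread("pics/top0.png");
d=cv2.absdiff(A,im).max(2)
for n,(x,y,w,h) in {"plain":(435,208,36,52),"can":(148,158,36,34)}.items(): print(n,"changed px",(d[y:y+h,x:x+w]>40).sum())
E
```

```text
24.9 [ 0.4623 -0.0099  0.171 ] [ 0.4758  0.7732 -0.2233] 0.03427296328580177
pred tail edge [290.7231 230.4534] web tail [304.9119 274.6103] nose [306.8815 339.0831] plate -y at x=-20 [274.0011 244.2998]
col 290 [(113, np.float64(-146.7), 17), (226, np.float64(-38.7), 21), (311, np.float64(59.8), 30), (336, np.float64(92.2), -74), (349, np.float64(109.8), 18), (374, np.float64(145.1), -31)]
col 321 [(113, np.float64(-146.7), 34), (204, np.float64(-61.5), -42), (226, np.float64(-38.7), 19), (302, np.float64(48.5), 28), (336, np.float64(92.2), -73), (349, np.float64(109.8), 19), (377, np.float64(149.5), -36)]
row 239 [(116, np.float64(-187.7), -23), (129, np.float64(-174.8), 26), (209, np.float64(-95.3), 33), (228, np.float64(-76.5), -36), (273, np.float64(-31.8), 28), (337, np.float64(31.7), -25), (357, np.float64(51.6), 34), (402, np.float64(96.2), -37)]
row 253 [(211, np.float64(-94.8), 34), (236, np.float64(-69.6), -27), (268, np.float64(-37.4), -27), (274, np.float64(-31.4), 54), (299, np.float64(-6.2), -18), (311, np.float64(5.9), 15), (325, np.float64(20.0), 18), (327, np.float64(22.0), 18), (337, np.float64(32.0), -26), (339, np.float64(34.1), 15), (342, np.float64(37.1), -42), (351, np.float64(46.1), 17), (353, np.float64(48.1), -44), (359, np.float64(54.2), 30), (371, np.float64(66.2), 24), (401, np.float64(96.4), -33), (502, np.float64(198.0), -21), (506, np.float64(202.0), 9), (527, np.float64(223.1), 12), (556, np.float64(252.3), -23)]
row thru web [(162, -13), (183, 16), (194, -25), (208, 29), (213, -32), (273, 37), (282, -15), (286, 31), (312, 9), (320, 34), (336, -26), (338, 15), (354, -69), (414, 27), (436, -19), (439, 39), (444, -18), (464, 10), (550, 10), (571, -17)] web pred [311.9092 308.8132] [298.5881 308.8141]
knob [193.2857 360.2143]
plain changed px 0
can changed px 0
```

The bracket is flat and against the fence (edges at ±32 mm), about 2 mm off the stop and inside the allowed 3 mm. The plunger knob is fully out, and the plain bracket and can haven't moved.

```bash
python3 -c "
from station import order
print(order.close_job())"
```

```text
the job is handed in; nothing more can be done
None
```

The job is handed in: the bracket is flat on the bed and against the fence, held by the fully extended plunger and about 2 mm off the stop (3 mm allowed), with the plain bracket and can unmoved, at about 25 s of the 51 s limit.

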